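Lever up the balance slab until the chock springs under it

ROBOT

A 7-joint arm with a two-finger parallel gripper is mounted at the origin on a cart in front of the work surface, level with it; the furniture and walls round the work are solid. World frame = base frame: x ahead of the robot, y to its left, z up, the work surface at z = 0. Lengths are in m, angles in rad, forces in N, time in s.
With the tool pointing down it reaches from about 0.4 to 0.875 m from the base axis. Payload 19.3 kg.
Tool frame: the origin (TCP) lies on the centre line of the jaws, within the pads' length; the fingertips stand 14 mm ahead of it and the grasp point (between the pads) lies 5 mm behind it (bot.tip_extent is the distance from the TCP to the fingertips, in m); z points along the fingers, y is the line along which they close (so a half turn about z gives the same grasp; the last joint's range is limited). The gripper opens to 85 mm and grips with 20 to 120 N. Pads are 22 mm wide; open, the fingers measure 114 mm over their backs; the gripper's body (76 mm by 85 mm) begins 54 mm behind the grasp point. The pads swing forward as they close: fully open they stand 13 mm farther back than shut.
Start: joints at [-1.328, 0.521, -0.036, 1.599, 0.021, 1.021, -0.113], TCP at [0.192, 0.595, 0.245] pointing down, gripper open.
Joint ranges: [-2.91, 2.91], [-0.3, 2.13], [-1.5, 1.42], [0.17, 2.43], [-1.26, 4.41], [0.16, 1.93], [-2.52, 2.52]. Speed limits (rad/s): [1.89, 1.89, 2.39, 2.39, 3.01, 3.01, 3.01].

INTERFACE

Orientations are given as [roll, pitch, yaw] about the fixed x, y, z axes, in that order (R = Rz(yaw) Ry(pitch) Rx(roll)).
In Python, from workcell import monitor, grab_frame, camera_model, bot gives the robot as it stands.
- The arm moves only by the tool move_arm, never from a script. Its argument "moves" is a list of rows, each a list of 4 numbers: the shift along the world's x, y, z in mm, then the turn about the world's z in rad. A call has 1 to 12 rows; each row is the pose to reach, as a shift and turn from the pose commanded when the call began; what a row does not reach only later rows make up. A row lasts 1/8 s, in which the tool goes at most 62.5 mm and 10.7 degrees, less where a joint would pass 70% of its speed; a pose out of reach is approached as far as the arm can. A call with a gripper value outside its range is refused whole. "gripper" is the opening, from 0 (shut) to 1 (fully open), set as the call begins (left out, the last holds). The fingers move at their own pace and stop on an object; "newtons" is the grip in N (left out, the last holds). Time passes only in rows, so rows that repeat a pose let the fingers close. It gives the time, the measured TCP pose, the force, the opening and the grip force at its end, in the units of the state.
- monitor.observe(): the state, without advancing time (a new reading comes with each control period).
- grab_frame(name): name is "scene" or "top"; returns the picture (400x640x3 uint8, blue, green, red); there is no depth.
- camera_model(name): a dict with "vfov" (degrees; the focal length in pixels is half the picture's height over the tangent of half this angle, whatever the lens; pixels are square), "cx", "cy" (the principal point, pixels), "R" (3x3) and "t" (3): a world point X has camera coordinates R X + t. Camera axes: x right, y down, z forward; pixel columns grow to the right and rows downward; lengths in m; the calibration is good to about 2 mm. A picture is of the moment at which its call begins. camera_model takes no time and is no camera call.
- bot.job_done(): hands the job in; it is judged then, once.
The state is a dict: "clock": time; "qpos": joint angles; "qd": joint speeds; "joint_efforts": joint torques, N m; "position": TCP position; "tool_rot": TCP orientation; "force": force on the tool from outside, world axes, zero at the start; "moment": the same for the moment, N m; "grip_width": finger opening in m; "finger_force": force on a finger pad.
Only numpy, scipy, OpenCV 4.12 (cv2) and the standard library are available. Lean on these libraries where they do the work, as an engineer would, in place of code of your own. Each camera call takes 0.05 s, during which the arm holds its last target. There are 200 camera calls.

TASK

The heavy stone slab that carries the balance has to be propped up on one side. A flat pry bar already lies over a fulcrum block with its toe under the slab: push the free end of that bar all the way down so that the slab's edge rises and the spring chock beside the bar slips under it, then let go so that the slab is left resting on the chock. Do the lifting with the bar only, without touching the slab, and leave the spare bar on the other fulcrum block alone.

Things in the scene. Friction and masses are not known exactly. Their poses are not given: they have to be found in the camera images.
- slab: Stone slab 200 (x) x 180 (y) x 34 mm, about 4 kg, loose on four 26 mm feet, carrying a small white balance (109 mm high in all). Origin: on the desk under its centre; z up. Bar and chock are at its -y edge, the bar at slab x = -26 mm over a fulcrum block 60 mm out from that edge. Levered, it tips about its two +y feet.
- bar: Flat steel bar to push, 282 x 30 x 10 mm, loose on the 24 mm high fulcrum, toe 22 mm under the slab. Origin: top face, centre line, 20 mm from the free end: push here, 180 mm from the fulcrum. Own +y runs to the toe; z up at the start (bar sloping up to its free end by 0.13 rad, origin 57 mm high). Takes about 6 to 12 N straight down; free end on the desk: origin 12 mm high, slab edge up 18 mm.
- chock (a joint): Aluminium block, 40 mm wide, 34 mm high, in a fixed guide at slab x = +24 mm, pressed by springs (about 5 N) against the slab's -y side face. Reads about 0.001 m while it leans on that face; once the edge has risen more than 8 mm it slides by itself under the slab to 0.025 m, and the slab can then rest on it.
- spare_bar: Spare pry bar of the same shape and size over a second fulcrum block near the desk's right edge, its free end down on the desk and its toe under nothing: leave it alone. Origin: top face, centre line, 20 mm from its free end, about 12 mm above the desk; the bar runs along its own x axis (+x to the toe).
Mind the look-alikes: they are no part of the job. What is shaped like the part that bears chock but purple or red is not meant.

How it is judged:
By the outcome, as a careful person would: the job done as asked, in the order asked, and still so for the second after the job is handed in, with the robot touching nothing.
It also fails if it takes over 32 s, if anything falls off the work surface, if the arm or the gripper's body presses on something with over 40 N, if the wrist force passes 120 N, or if a joint passes its speed limit or range.

## Working session

There is one attempt and no reset: what is moved stays moved. The work goes in short steps, Python scripts to look and compute and a tool call to move; the robot and the scene stay as the last step left them, time stands still between calls to the robot, and variables do not carry over. Pictures are saved under pics/ and viewed, at most 10 in all, crops included, and the job is handed in when it is done.

Besides the shell and the picture viewer there is one more tool, called after ">>>" in YAML: its name, and indented under it one key for each argument. move_arm: Moves the arm, as the interface text tells. Its arguments: {"type":"object","properties":{"moves":{"type":"array","items":{"type":"array","items":{"type":"number"}}},"gripper":{"type":"number"},"newtons":{"type":"number"}},"required":["moves"]}

```bash
mkdir -p pics
python3 - <<'E'
from workcell import monitor, grab_frame, camera_model, bot
import cv2
for n in("scene","top"):
    cv2.imwrite(f"pics/{n}0.png",grab_frame(n)); print(n,camera_model(n))
s=monitor.observe(); print(s["clock"],s["position"],s["tool_rot"],s["force"],s["grip_width"])
E
```

```text
scene {'vfov': 51.63153740891737, 'cx': 326.6229180390338, 'cy': 204.78778268616193, 'R': array([[ 0.75578868, -0.65461102,  0.01636742],
       [-0.400235  , -0.48159018, -0.77966842],
       [ 0.51826193,  0.58271375, -0.62597865]]), 't': array([-0.41442986,  0.18568607,  0.71586356])}
top {'vfov': 56.85673202555035, 'cx': 315.3506252334535, 'cy': 201.6000627706789, 'R': array([[-0.01923544, -0.99957838, -0.02174985],
       [-0.98842779,  0.02228572, -0.15004615],
       [ 0.1504676 ,  0.01861195, -0.98843973]]), 't': array([-0.08894354,  0.48680621,  0.83397732])}
0.1 [0.19227524 0.59440302 0.24478481] [-3.14059821e+00  7.23868095e-05  2.82879201e+00] [ 0.28492836 -0.21479549 -0.36766157] 0.08540602996899503
```

View pics/scene0.png

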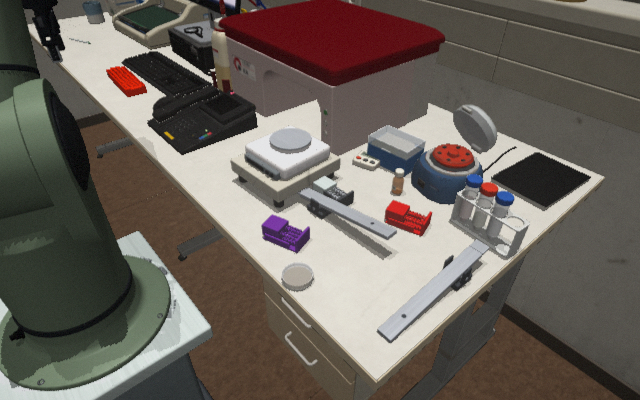

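View pics/top0.png

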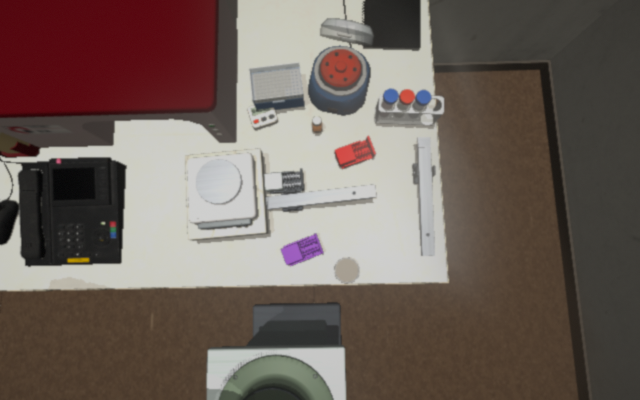

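The scene image shows the pushed bar running from the slab to a free end near (395,233), with the grey chock beside it. In the top view that bar goes from (268,202) to (376,190). The spare bar at top (427,195) touches no slab, and the purple (302,249) and red (355,152) blocks are the look-alike chocks. I'm taking the bar under the slab, next to the grey chock. I'll confirm it in one crop while measuring.

```bash
cat > h.py <<'E'
import numpy as np, cv2
from workcell import monitor, grab_frame, camera_model, bot
def ray(n,u,v,z):
    m=camera_model(n); f=200/np.tan(np.radians(m["vfov"]/2)); R,t=m["R"],m["t"]
    d=R.T@np.array([(u-m["cx"])/f,(v-m["cy"])/f,1]); c=-R.T@t
    return c+d*(z-c[2])/d[2]
def proj(n,X):
    m=camera_model(n); f=200/np.tan(np.radians(m["vfov"]/2)); p=m["R"]@X+m["t"]
    return np.array([m["cx"]+f*p[0]/p[2],m["cy"]+f*p[1]/p[2]])
E
python3 - <<'E'
from h import *
a=cv2.imread("pics/top0.png")
b=a.astype(int)
# bar: grey, slightly blue, darker than desk
m=((b[...,0]-b[...,2]>4)&(b.max(2)>110)).astype(np.uint8)*255
w=np.zeros_like(m); w[175:215,300:390]=m[175:215,300:390]
cs,_=cv2.findContours(w,0,1); c=max(cs,key=cv2.contourArea)
r=cv2.minAreaRect(c); box=cv2.boxPoints(r); print(r,box)
k=box[np.argsort(box[:,0])]; e=k[2:].mean(0); s=k[:2].mean(0)
E=ray("top",*e,.0596); S=ray("top",*s,.045)
d=(S-E)[:2]; d/=np.linalg.norm(d); O=E[:2]+.0198*d
print("end",E,"start",S,"dir",d,"yaw +y",np.arctan2(d[1],d[0])-np.pi/2,"origin",O)
P=np.r_[O,.057]
ims=[]
for n,(x,y) in(("top",(255,140)),("scene",(290,150))):
    i=cv2.imread(f"pics/{n}0.png"); q=proj(n,P);print(n,q)
    z=cv2.resize(i[y:y+100,x:x+130],None,fx=5,fy=5,interpolation=2)
    cv2.drawMarker(z,tuple(int(v) for v in (q-(x,y))*5),(0,0,255),0,15,1); ims.append(z[:,:650][:, :])
cv2.imwrite("pics/crop.png",cv2.resize(np.vstack(ims),(390,600)))
E
```

```text
((306.1756896972656, 196.55404663085938), (6.740358352661133, 13.645115852355957), 80.53767395019531) [[298.8919  194.35135]
 [312.35138 192.1081 ]
 [313.45947 198.75674]
 [300.      201.     ]]
end [ 0.49565457 -0.09420201  0.0596    ] start [ 0.49353953 -0.06230796  0.045     ] dir [-0.06616921  0.99780842] yaw +y 0.06621759564681917 origin [ 0.49434442 -0.0744454 ]
top [304.37156621 196.37540794]
scene [330.72283999 195.17810033]
```

View pics/crop.png

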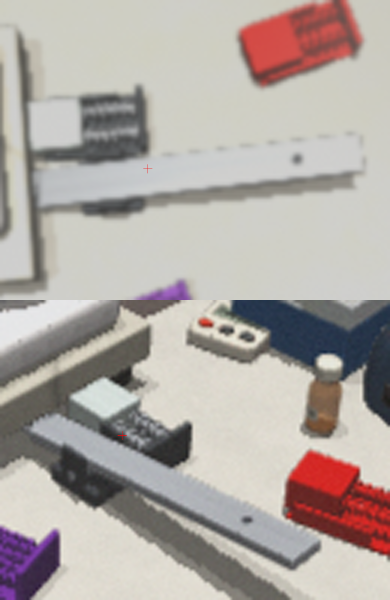

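The crop confirms it: the grey-steel bar goes under the slab beside the grey chock, over its own fulcrum. The mask missed the bar, so the red cross is wrong. Read off the crop, the free-end corners are at top (375.7,184.7) and (376,197.3), and scene (396.7,231.7) and (388.3,235.7). The bar meets the slab at top (267.3,203.5).

Run:
```python
from h import *
c1=ray("top",375.7,184.7,.0596);c2=ray("top",376,197.3,.0596)
E=(c1+c2)/2; S=ray("top",267.3,203.5,.026)
d=(S-E)[:2]; print("len to slab",np.linalg.norm(d)); d/=np.linalg.norm(d); O=E[:2]+.0198*d
print(c1,c2,E,S,d,"yaw",np.arctan2(-d[0],d[1]),"O",O)
print("scene check (396.7,231.7),(388.3,235.7):",[ray("scene",*p,.0596) for p in((396.7,231.7),(388.3,235.7))])
n=np.array([d[1],-d[0]])
print("hole guess top", proj("top",np.r_[O,.057]),proj("scene",np.r_[O,.057]))
print("slab edge corner top", ray("top",266,149,.06), ray("top",267,236,.06))
```

```text
len to slab 0.2550688714725584
[ 0.51733789 -0.23888565  0.0596    ] [ 0.48802456 -0.23828827  0.0596    ] [ 0.50268123 -0.23858696  0.0596    ] [0.48432947 0.01582087 0.026     ] [-0.07194823  0.99740837] yaw 0.07201045159075853 O [ 0.50125665 -0.21883827]
scene check (396.7,231.7),(388.3,235.7): [array([ 0.51362196, -0.24609151,  0.0596    ]), array([ 0.49264946, -0.24332383,  0.0596    ])]
hole guess top [367.10164013 191.99173172] [381.88685513 228.20341115]
slab edge corner top [0.60851669 0.01379516 0.06      ] [0.40492001 0.01134996 0.06      ]
```

>>> move_arm:
  moves:
    - [25,-44,0,0.04]
    - [50,-88,0,0.08]
    - [76,-132,0,0.12]
    - [101,-176,0,0.16]
    - [127,-220,0,0.2]
    - [152,-264,0,0.24]
    - [178,-308,0,0.28]
    - [203,-352,0,0.32]
    - [228,-395,0,0.38]
    - [238,-440,0,0.38]
    - [247,-485,0,0.38]
    - [256,-530,0,0.38]
  gripper: 0

```text
clock: 1.6
position: [0.4484, 0.0631, 0.2452]
tool_rot: [-3.142, -0.0, -3.074]
force: [-0.2, 0.9, -0.4]
grip_width: 0.0001
finger_force: 0.0
```

>>> move_arm:
  moves:
    - [9,-47,0,0]
    - [18,-94,0,0]
    - [27,-141,0,0]
    - [35,-188,0,0]
    - [44,-235,0,0]
    - [53,-282,0,0]
    - [53,-282,-45,0]
    - [53,-282,-90,0]
    - [53,-282,-135,0]
    - [53,-282,-135,0]
    - [53,-282,-135,0]

```text
clock: 2.98
position: [0.5019, -0.2177, 0.1117]
tool_rot: [-3.141, 0.001, -3.075]
force: [-0.3, -0.2, 0.9]
grip_width: -0.0
finger_force: 0.0
```

Run:
```python
from h import *
s=monitor.observe(); print(s["clock"],s["position"],s["tool_rot"],s["force"],bot.tip_extent)
a=grab_frame("top")[140:240,255:385]; b=grab_frame("scene")[150:270,290:450]
cv2.imwrite("pics/c2.png",np.vstack([cv2.resize(a,(390,300)),cv2.resize(b,(390,292))]))
```

```text
2.975 [ 0.50188319 -0.2176946   0.1116668 ] [-3.14105464e+00  9.72300095e-04 -3.07459870e+00] [-0.27642045 -0.17249418  0.94803268] 0.014
```

View pics/c2.png

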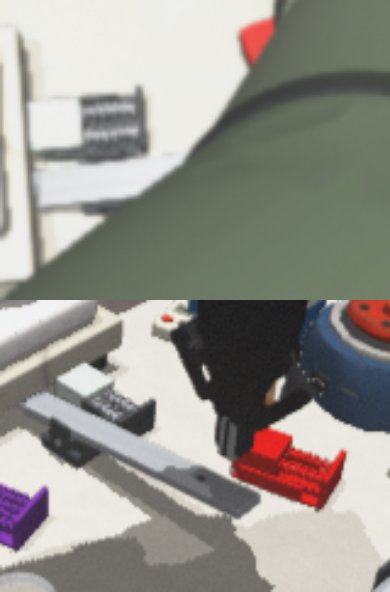

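Fingertips are about 40 mm above the bar's free end, on its centre line. Now I'll push down slowly.

>>> move_arm:
  moves:
    - [0,0,-20,0]
    - [0,0,-35,0]
    - [0,0,-40,0]
    - [0,0,-44,0]
    - [0,0,-48,0]
    - [0,0,-52,0]
    - [0,0,-56,0]
    - [0,0,-60,0]

```text
clock: 4.08
position: [0.5023, -0.219, 0.0515]
tool_rot: [-3.139, 0.003, -3.075]
force: [-1.5, -7.1, 12.7]
grip_width: 0.0003
finger_force: 6.3
```

>>> move_arm:
  moves:
    - [0,-2,-4,0]
    - [0,-2,-8,0]
    - [0,-2,-12,0]
    - [0,-2,-16,0]
    - [0,-2,-20,0]
    - [0,-2,-23,0]
    - [0,-2,-25,0]
    - [0,-2,-27,0]

```text
clock: 5.08
position: [0.5023, -0.2195, 0.0259]
tool_rot: [-3.141, 0.002, -3.075]
force: [-16.5, 9.7, 83.5]
grip_width: 0.0002
finger_force: 40.6
```

Run:
```python
from h import *
s=monitor.observe(); print(s["clock"],s["position"],s["force"])
a=grab_frame("top")[140:240,255:385]; b=grab_frame("scene")[150:270,290:450]
cv2.imwrite("pics/c3.png",np.vstack([cv2.resize(a,(390,300)),cv2.resize(b,(390,292))]))
```

```text
5.075 [ 0.50228857 -0.21953044  0.02593154] [-16.54874398   9.65591446  83.45575096]
```

View pics/c3.png

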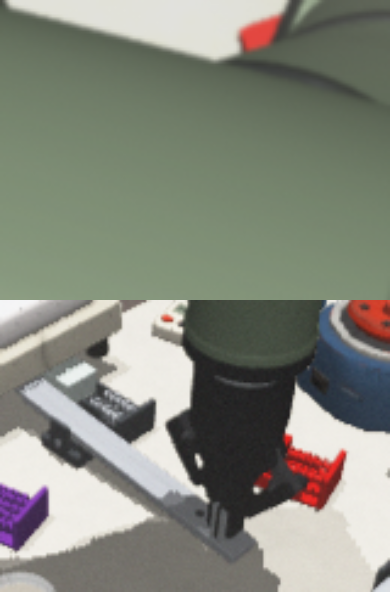

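The free end is flat on the desk (83 N), and the grey block appears to have slid in at crop (75,375). I'll ease off, dwell briefly, then raise slowly.

>>> move_arm:
  moves:
    - [0,0,1,0]
    - [0,0,2,0]
    - [0,0,2,0]
    - [0,0,2,0]
    - [0,0,2,0]
    - [0,0,2,0]
    - [0,0,2,0]

```text
clock: 6.05
position: [0.5022, -0.2195, 0.0268]
tool_rot: [-3.141, 0.002, -3.075]
force: [-3.0, 3.4, 21.8]
grip_width: -0.0
finger_force: 10.7
```

>>> move_arm:
  moves:
    - [0,0,4,0]
    - [0,0,8,0]
    - [0,0,12,0]
    - [0,0,16,0]
    - [0,0,20,0]
    - [0,0,24,0]
    - [0,0,30,0]
    - [0,0,40,0]
    - [0,0,60,0]
    - [0,0,90,0]
    - [0,0,130,0]
    - [0,0,170,0]

```text
clock: 7.55
position: [0.5011, -0.2193, 0.1971]
tool_rot: [-3.142, 0.0, -3.075]
force: [0.5, 0.4, 0.1]
grip_width: -0.0002
finger_force: 0.0
```

>>> move_arm:
  moves:
    - [-5,30,50,0]
    - [-15,75,50,0]
    - [-25,120,50,0]
    - [-35,165,50,0]
    - [-45,210,50,0]
    - [-55,255,50,0]
    - [-65,300,50,0]
    - [-75,345,50,0]
    - [-85,390,50,0]
    - [-95,430,50,0]
    - [-110,470,50,0]
    - [-110,470,50,0]

```text
clock: 9.05
position: [0.3901, 0.2531, 0.2457]
tool_rot: [3.141, -0.0, -3.07]
force: [0.0, -0.2, 0.8]
grip_width: 0.0001
finger_force: 0.0
```

Run:
```python
from h import *
s=monitor.observe(); print(s["clock"],s["position"],s["force"])
a=grab_frame("top")[140:240,255:385]; b=grab_frame("scene")[100:250,220:420]
cv2.imwrite("pics/c4.png",np.vstack([cv2.resize(a,(390,300)),cv2.resize(b,(390,292))]))
```

```text
9.05 [0.39010883 0.25306686 0.24566437] [ 0.02903998 -0.23089284  0.8227248 ]
```

View pics/c4.png

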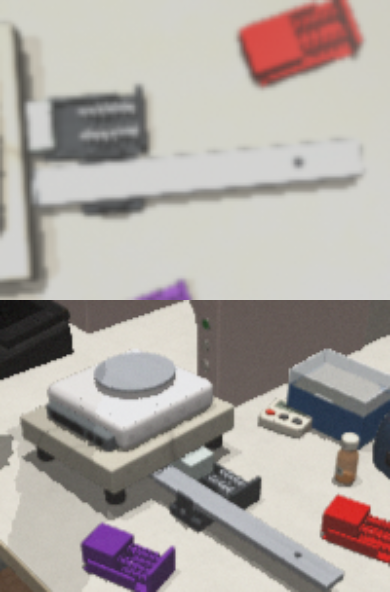

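The chock has slid in: its visible top is about 24 crop px shorter, roughly 20 mm. The slab edge is raised and its near foot (crop 215,437) is off the desk, and nothing else moved. The robot is clear.

```bash
python3 -c "
from workcell import bot
print(bot.job_done())"
```

```text
the job is handed in; nothing more can be done
None
```

The pry bar was pushed all the way down and released, and the last pictures show the slab's edge raised and resting on the chock, with the spare bar never approached; the job was handed in at about 9 s.

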